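Pin the spring slide and hold it at the marker

ROBOT

A 7-joint arm with a two-finger parallel gripper is mounted at the origin on a cart in front of the work surface, level with it; the furniture and walls round the work are solid. World frame = base frame: x ahead of the robot, y to its left, z up, the work surface at z = 0. Lengths are in m, angles in rad, forces in N, time in s.
With the tool pointing down it reaches from about 0.425 to 0.925 m from the base axis. Payload 6.8 kg.
Tool frame: the origin (TCP) lies at the very end of the fingers, on their centre line; the grasp point (between the pads) lies 19 mm behind it; z points along the fingers, y is the line along which they close (so a half turn about z gives the same grasp; the last joint's range is limited). The gripper opens to 85 mm and grips with 20 to 120 N. Pads are 22 mm wide; open, the fingers measure 114 mm over their backs; the gripper's body (76 mm by 85 mm) begins 54 mm behind the grasp point. The pads swing forward as they close: fully open they stand 13 mm farther back than shut.
Start: joints at [1.167, 0.477, 0.022, 1.555, -0.011, 1.109, -0.083], TCP at [0.197, -0.646, 0.204] pointing down, gripper open.
Joint ranges: [-2.96, 2.96], [-0.34, 2.1], [-1.41, 1.46], [0.24, 2.44], [-1.37, 4.51], [0.17, 1.92], [-2.96, 2.96]. Speed limits (rad/s): [2.39, 2.39, 3.14, 3.14, 3.14, 3.14, 3.14].

INTERFACE

Orientations are given as a rotation vector (axis times angle).
In Python, from bench import get_obs, viewer, r gives the robot as it stands. The module is installed in compiled form; this text tells all that it offers.
- The arm moves only by the tool play_rows, never from a script. Its argument "commands" is a list that holds one entry, the list of rows, each a list of 5 numbers: the gripper's target within -1 to 1 (shut at 1, half-way at 0, fully open at -1), then the shift along the tool's x, y, z scaled (see below), then the turn about the tool's z scaled (see below). A call has 1 to 12 rows; each row is the pose to reach, as a shift and turn from the pose commanded when the call began, along the tool's axes at that moment; what a row does not reach only later rows make up. The controller multiplies each number of a shift by 0.2 m and each number of a turn by pi/2 rad. A row lasts 1/12 s, in which the tool goes at most 41.7 mm and 7.16 degrees, less where a joint would pass 70% of its speed; a pose out of reach is approached as far as the arm can. A call with a number of a shift or a turn outside -1 to 1 is refused whole. A call with a gripper value outside its range is refused whole. The fingers move at their own pace and stop on an object; "grip_force" is the grip in N (left out, the last holds). Time passes only in rows, so rows that repeat a pose let the fingers close. It gives the time, the measured TCP pose, the force, the opening and the grip force at its end, in the units of the state.
- get_obs(): the state, without advancing time (a new reading comes with each control period).
- viewer.grab_frame(name): name is "scene" or "top" or "wrist"; returns a dict with "pixels" (480x640x3 uint8, red, green, blue), "fovy" (degrees; the focal length in pixels is half the picture's height over the tangent of half this angle, whatever the lens; pixels are square), "cx", "cy" (the principal point, pixels), "world_to_cam" (4x4, takes a point from world to camera coordinates); the wrist camera has in their place "hand_eye" (4x4, takes a point from camera to tool coordinates, whose origin is the TCP and whose axes are the flange's). Camera axes: x right, y up, looking along -z (the intrinsics and any distortion apply to the point x, -y, -z); pixel columns grow to the right and rows downward; lengths in m; the calibration is good to about 2 mm. A picture is of the moment at which its call begins: read the wrist's pose just before it. There is no depth.
- r.hand_in(): hands the job in; it is judged then, once.
Trained networks look in a picture, given as the dict that the camera call returned (one of the last four; its "shot" number tells which), for a name from the list of things; names that differ only in an ending like _2 or _b are one class to them, and where a whole thing is asked for, a point or a joint stands for the part that bears it (a point fixed in the world has none). Each returns a list of dicts, best first, with "score" (0 to 1); they miss things now and then, are a little off and sometimes report something else, mostly with a low value. They report only what shows in the picture. A call takes as long as a camera call. They do not tell look-alikes from the thing itself.
- viewer.trace(picture, thing): "pixels" (480x640 bool, what is visible of it) and "rect" ([left, top, right, bottom] in pixels, round what is visible of it).
The state is a dict: "clock": time; "joints": joint angles; "qvel": joint speeds; "tau": joint torques, N m; "tcp_pos": TCP position; "orientation": TCP orientation; "contact_force": force on the tool from outside, world axes, zero at the start; "moment": the same for the moment, N m; "grip_width": finger opening in m; "gripper_force": force on a finger pad.
Only numpy, scipy, OpenCV 4.12 (cv2) and the standard library are available. Lean on these libraries where they do the work, as an engineer would, in place of code of your own. Each camera call takes 0.05 s, during which the arm holds its last target. There are 200 camera calls.

TASK

To check the spring of the slide fixture under load, take the pull pin (the one with the round knob) out of the grey block, stand it in the bore of the dark slide, pressed down until its shoulder rests on the slide, and then pull the slide by that pin against its spring until the slide's pointer stands in the gap between the two ridges of the black marker. Finish holding it there, with the pin still seated and still in the gripper: do not let go. Leave the plain pin in its block and do not disturb the other things on the desk.

Things in the scene. Friction and masses are not known exactly. Their poses are not given: they have to be found in the camera images.
- pull_pin_knob (a point): Centre of the knob of the loose steel pull pin, 67 mm long, 70 g, which starts upright in one of the two holes of the grey block (either one). From its foot upward: shank 12 mm thick and 25 mm long; round shoulder 24 mm wide, 4 mm high; neck 12 mm thick, 8 mm high; round knob 18 mm wide, 30 mm high. This point is on the axis 52 mm above the foot, so 27 mm above the surface that the shoulder rests on. z runs along the pin to the knob.
- pull_pin_foot (a point): Centre of the foot of the pull pin's shank, 52 mm below the knob's centre.
- pull_pin: The pull pin as a whole; origin at the centre of its foot, z along it towards the knob.
- plain_pin_center (a point): Half-way up the plain straight steel pin, 12 mm thick and 58 mm long, without knob or shoulder, that stands in the other hole of the grey block. To be left in place.
- pin_block: Grey storage block, fixed, 44 x 110 x 34 mm, origin at the centre of its underside, on the desk. Its two holes, 14 mm wide and 28 mm deep, lie at 30 mm either way along its y axis. The pull pin rests on the block with its shoulder (its foot 9 mm above the desk).
- fixture: Aluminium slide fixture, fixed on the desk, 240 x 84 mm; origin at the centre of its underside. The slide runs along its x axis between two rails and is pulled towards the fixture's -x; at +x lie an upright wall, 47 mm high, whose near face is 30 mm to +x of the bore with the slide home, and the barrel that houses the spring.
- bore (a point): Centre of the mouth of the bore in the dark slide, a block 50 x 42 x 32 mm whose top is flat, 41.5 mm above the desk. The bore is vertical, 15 mm wide, blind, 28 mm deep, with a 2 mm chamfer. The point moves with the slide; its x axis is the fixture's, so the slide is pulled towards this point's -x. The pin is seated when its shoulder rests on the slide's top (knob centre 27 mm above this point).
- pointer (a point): Outer end of the slide's pointer, a blade 3 mm thick that sticks out 20 mm from the slide's +y side at its top, level with the bore along x. Moves with the slide.
- marker_gap (a point): Middle of the gap of the black marker clip on the fixture's +y rail: two ridges 10 mm wide and 8 mm high with a gap of 11 mm between them along the fixture's x. The pointer passes about 3.5 mm above the ridges without touching. The clip is fixed for the run, 28 to 60 mm to -x of the pointer's home place. x axis as the fixture's.
- slide (a joint): Pull of the slide in m: 0 home, end stop at 0.08. A spring draws it home with about 6 N at 0, rising by 0.8 N per cm (12.5 N at the stop).
- heatsink: Bystander (black finned heatsink 40 x 45 x 24 mm, stands between the block and the fixture), loose, to be left where it is; origin at the centre of its underside.
- eraser: Bystander (white eraser 19 x 42 x 12 mm), loose, to be left where it is; origin at the centre of its underside.
- croc_red: Bystander (red clip 10 x 53 x 11 mm), loose, to be left where it is; origin at the centre of its underside.
- side_cutter: Bystander (cutters with blue handles 55 x 136 x 13 mm), loose, to be left where it is; origin at the centre of its underside.
- flux_jar: Bystander (round jar with green lid, 37 mm wide, 34 mm high, right of the fixture), loose, to be left where it is; origin at the centre of its underside.
- relay_box: Bystander (small dark box 22 x 29 x 22 mm), loose, to be left where it is; origin at the centre of its underside.
- tape_roll: Bystander (black tape roll 64 mm wide, 19 mm high), loose, to be left where it is; origin at the centre of its underside.
- usb_stick: Bystander (red stick 18 x 64 x 10 mm), loose, to be left where it is; origin at the centre of its underside.
Not all that is in view belongs to the job. Of the things that look like the pin_block, the larger one is meant.

How it is judged:
By the outcome, as a careful person would: the job done as asked, in the order asked, and still so for the second after the job is handed in, while the arm keeps its last pose, push and grip.
It also fails if it takes over 51 s, if anything falls off the work surface, if the arm or the gripper's body presses on something with over 40 N, if the wrist force passes 120 N, or if a joint passes its speed limit or range.

## Working session

There is one attempt and no reset: what is moved stays moved. The work goes in short steps, Python scripts to look and compute and a tool call to move; the robot and the scene stay as the last step left them, time stands still between calls to the robot, and variables do not carry over. Pictures are saved under pics/ and viewed, at most 10 in all, crops included, and the job is handed in when it is done.

Besides the shell and the picture viewer there is one more tool, called after ">>>" as name(argument=value, ...), one argument or row to a line, values as JSON. play_rows: Moves the arm, as the interface text tells. Shifts and turns lie within -1 to 1; 1 stands for 0.2 m of shift or pi/2 rad of turn. Its arguments: {"type":"object","properties":{"commands":{"type":"array","items":{"type":"array","items":{"type":"array","items":{"type":"number","minimum":-1,"maximum":1}}}},"grip_force":{"type":"number"}},"required":["commands"]}

```bash
mkdir -p pics
cat > h.py <<'E'
import numpy as np, cv2
from bench import get_obs, viewer, r
from scipy.spatial.transform import Rotation as R
def shot(n,save=None):
    f=viewer.grab_frame(n)
    if save: cv2.imwrite('pics/'+save+'.png',f['pixels'][:,:,::-1])
    return f
def cam(f,o=None):
    # returns camera->world 4x4
    if 'world_to_cam' in f: return np.linalg.inv(np.array(f['world_to_cam']))
    T=np.eye(4);T[:3,:3]=R.from_rotvec(o['orientation']).as_matrix();T[:3,3]=o['tcp_pos']
    return T@np.array(f['hand_eye'])
def ray(f,u,v,o=None):
    T=cam(f,o);F=240/np.tan(np.radians(f['fovy'])/2)
    d=T[:3,:3]@np.array([(u-f['cx'])/F,-(v-f['cy'])/F,-1.]);return T[:3,3],d
def atz(f,u,v,z,o=None):
    p,d=ray(f,u,v,o);return p+d*(z-p[2])/d[2]
def proj(f,P,o=None):
    T=np.linalg.inv(cam(f,o));F=240/np.tan(np.radians(f['fovy'])/2)
    c=T[:3,:3]@np.array(P)+T[:3,3];return np.array([f['cx']+F*c[0]/-c[2],f['cy']-F*c[1]/-c[2]])
E
python3 - <<'E'
from h import *
o=get_obs();print({k:np.round(v,3).tolist() for k,v in o.items()})
for n in['scene','top','wrist']:
    f=shot(n,n+'0')
    print(n,{k:(np.round(v,3).tolist()) for k,v in f.items() if k!='pixels'})
    if n!='wrist':
        for t in['pull_pin','plain_pin_center','pin_block','fixture','bore','pointer','heatsink','flux_jar']:
            for d in viewer.trace(f,t)[:3]:
                m=np.argwhere(d['pixels']);print(n,t,round(d['score'],2),np.round(d['rect']),m.mean(0)[::-1].round(1),len(m))
E
```

```text
{'clock': 0.0, 'joints': [1.167, 0.478, 0.022, 1.556, -0.012, 1.109, -0.083], 'qvel': [-0.001, 0.001, -0.001, 0.001, 0.002, 0.001, 0.001], 'tau': [0.0, -59.643, 1.608, -28.119, 0.012, 0.009, -0.0], 'tcp_pos': [0.197, -0.645, 0.203], 'orientation': [-3.105, -0.463, 0.001], 'contact_force': [0.598, -0.649, 0.933], 'moment': [0.014, 0.003, 0.023], 'gripper_force': 0.0, 'grip_width': 0.085}
scene {'fovy': 54.845, 'cx': 320.358, 'cy': 232.568, 'world_to_cam': [[-0.555, -0.831, 0.021, 0.236], [0.585, -0.372, 0.72, -0.369], [-0.591, 0.413, 0.693, -0.969], [0.0, 0.0, 0.0, 1.0]], 'shot': 1}
scene pull_pin 0.24 [270. 250. 290. 275.] [278.3 263.1] 374
scene plain_pin_center 0.41 [399. 209. 406. 217.] [402.2 211.3] 25
scene pin_block 0.73 [376. 214. 413. 241.] [394.4 226.4] 501
scene pin_block 0.65 [341. 226. 360. 247.] [350.6 236.3] 250
scene fixture 0.59 [255. 231. 307. 307.] [280.9 271.3] 2273
scene bore 0.77 [267. 253. 289. 276.] [278.3 263.1] 398
scene pointer 0.59 [267. 248. 290. 276.] [278.4 262.9] 409
scene heatsink 0.66 [356. 254. 373. 273.] [365.8 264.3] 274
scene heatsink 0.22 [139. 3
[... 284 characters left out ...]
top pull_pin 0.6 [328. 189. 339. 204.] [334.3 195.1] 75
top pull_pin 0.53 [369. 267. 377. 272.] [372.1 268. ] 42
top pin_block 0.97 [362. 254. 399. 281.] [381.  266.3] 501
top pin_block 0.75 [326. 248. 351. 264.] [337.8 254.3] 184
top fixture 0.84 [241. 214. 286. 292.] [263.4 251.9] 1982
top bore 0.66 [256. 242. 275. 260.] [263.3 248.8] 262
top pointer 0.49 [251. 238. 273. 260.] [262.7 248.2] 291
top heatsink 0.49 [319. 282. 332. 295.] [326.2 289.2] 169
top flux_jar 0.67 [327. 221. 337. 234.] [332.1 224.8] 121
wrist {'fovy': 64.336, 'cx': 321.326, 'cy': 233.204, 'hand_eye': [[-0.001, 0.955, 0.297, 0.076], [1.0, 0.0, 0.001, -0.0], [0.0, 0.297, -0.955, -0.17], [0.0, 0.0, 0.0, 1.0]], 'shot': 3}
```

Run:
```python
import cv2,numpy as np
a=cv2.imread('pics/top0.png')[170:320,220:420];b=cv2.imread('pics/scene0.png')[190:320,240:440]
a=cv2.resize(a,None,fx=4,fy=4,interpolation=2);cv2.imwrite('pics/topc.png',a)
b=cv2.resize(b,None,fx=4,fy=4,interpolation=2);cv2.imwrite('pics/scenec.png',b)
```

```text
(no output)
```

View pics/topc.png

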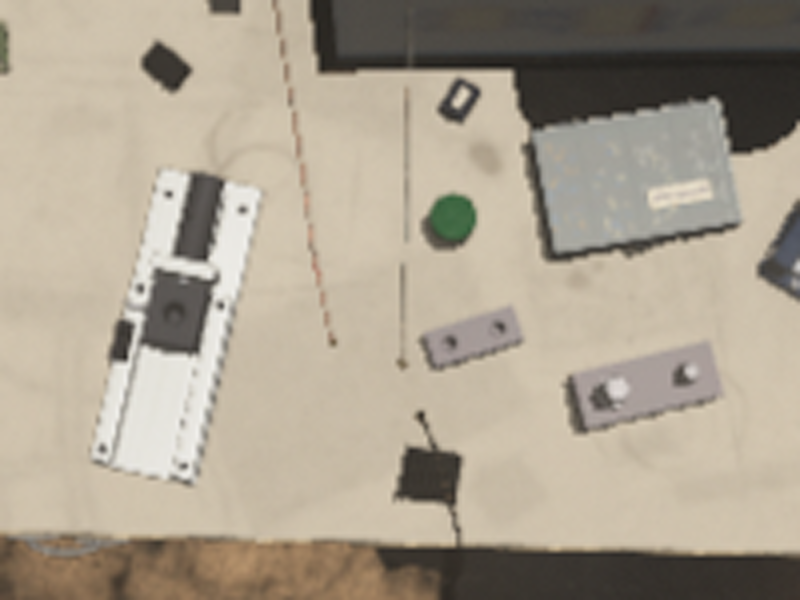

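View pics/scenec.png

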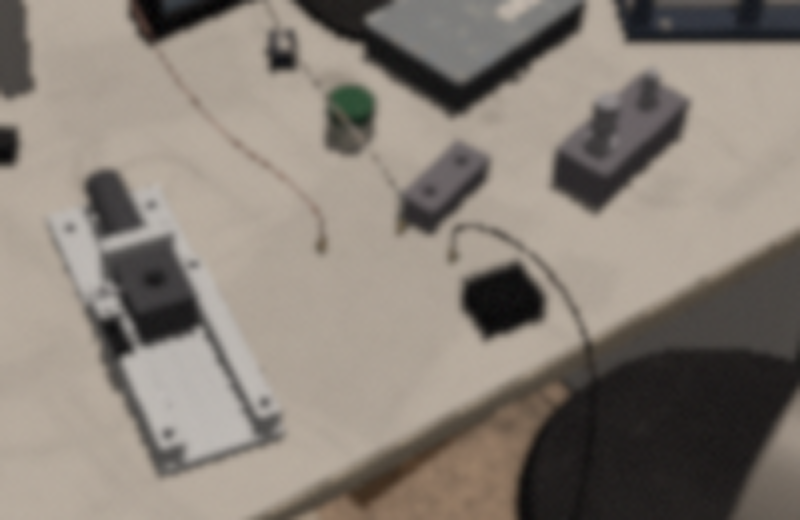

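The larger grey block is at top-image px (381,266). The smaller look-alike at (338,254) has empty holes, so it isn't the one. In the larger block the wide bright knob is at (373.7,267.5) and the thin plain pin at (392,263). The bore is at (263.5,248), with the barrel away from the robot and the marker to its left at (250.5,255).

Run:
```python
from h import *
t=shot('top');s=shot('scene')
for n,u,z in[('knob',(373.75,267.5),.076),('plain',(392,263),.06),('bore',(263.5,248.5),.0415),('marker',(250.5,255),.03),('home corner',(245,285),.01),('fx1',(272.5,217),.0),('fx2',(256,289),.0)]:
    p=atz(t,*u,z);print(n,p.round(3),'scene px',proj(s,p).round(1))
o=get_obs();M=R.from_rotvec(o['orientation']).as_matrix();print(M.round(3))
for tt in['pin_block','fixture','bore','pull_pin','heatsink']:
    for d in viewer.trace(t,tt)[:1]:
        c,sz,a=cv2.minAreaRect(np.argwhere(d['pixels'])[:,::-1].astype(np.float32));b=cv2.boxPoints((c,sz,a))
        P=np.array([atz(t,*q,.02) for q in b]);print(tt,P[:,:2].round(3).tolist(),np.degrees(np.arctan2(*(P[1:]-P[:-1])[:,[1,0]].T)).round(1))
```

```text
knob [ 0.456 -0.26   0.076] scene px [392.2 214.9]
plain [ 0.473 -0.317  0.06 ] scene px [402.9 208.8]
bore [0.509 0.075 0.042] scene px [279.2 259.2]
marker [0.489 0.116 0.03 ] scene px [269.5 273.3]
home corner [0.397 0.131 0.01 ] scene px [282.7 304.9]
fx1 [0.616 0.056 0.   ] scene px [266.7 242.9]
fx2 [0.386 0.098 0.   ] scene px [296.7 304.5]
[[ 0.957  0.291  0.   ]
 [ 0.291 -0.957 -0.   ]
 [ 0.     0.    -1.   ]]
pin_block [[0.472, -0.227], [0.505, -0.337], [0.46, -0.349], [0.428, -0.24]] [ -73.5 -164.9  106.4]
fixture [[0.395, 0.142], [0.633, 0.098], [0.614, 0.011], [0.378, 0.057]] [ -10.5 -101.9  169.1]
bore [[0.489, 0.106], [0.546, 0.097], [0.538, 0.05], [0.481, 0.059]] [ -8.6 -99.8 171.1]
pull_pin [[0.469, -0.252], [0.469, -0.274], [0.451, -0.274], [0.45, -0.252]] [ -88.4 -179.5   91.6]
heatsink [[0.375, -0.1], [0.411, -0.105], [0.406, -0.147], [0.369, -0.142]] [ -8.  -97.9 171.8]
```

>>> play_rows(
  commands=[
    [[-1, 1, -0.8, 0, -0.5], [-1, 1, -0.8, 0, -0.5], [-1, 1, -0.8, 0, -0.5], [-1, 1, -0.8, 0, -0.5], [-1, 1, -0.8, 0, -0.5], [-1, 1, -0.8, 0, -0.5], [-1, 1, -0.8, 0, -0.5], [-1, 1, -0.8, 0, -0.5]],
  ],
)

```text
clock: 1.97
tcp_pos: [0.3442, -0.4313, 0.2041]
orientation: [2.687, 1.627, 0.002]
contact_force: [-0.3, -0.4, -0.7]
grip_width: 0.0857
gripper_force: 0.0
```

```bash
cat >> h.py <<'E'
def go(p,az):
    # shift (scaled) and turn to bring the TCP to p with tool y at azimuth az deg
    o=get_obs();M=R.from_rotvec(o['orientation']).as_matrix()
    a=np.degrees(np.arctan2(M[1,1],M[0,1]));d=(az-a+180)%360-180
    print('clock',round(o['clock'],2),'tcp',o['tcp_pos'],'az',a.round(2),'tool z',M[:,2].round(4),'F',np.round(o['contact_force'],1))
    print('shift',(M.T@(np.array(p)-o['tcp_pos'])/.2).round(4),'turn',round(-d/90,4))
E
python3 -c "
from h import *
go([.456,-.26,.16],16.5)"
```

```text
clock 1.97 tcp [ 0.34415958 -0.43134431  0.2040638 ] az -27.62 tool z [ 1.3e-03  4.0e-04 -1.0e+00] F [-0.3 -0.4 -0.7]
shift [1.0181 0.0981 0.2214] turn -0.4902
```

>>> play_rows(
  commands=[
    [[-1, 1, 0.1, 0.2, -0.49], [-1, 1, 0.1, 0.2, -0.49], [-1, 1, 0.1, 0.2, -0.49], [-1, 1, 0.1, 0.2, -0.49], [-1, 1, 0.1, 0.2, -0.49], [-1, 1, 0.1, 0.2, -0.49], [-1, 1, 0.1, 0.2, -0.49], [-1, 1, 0.1, 0.2, -0.49], [-1, 1, 0.1, 0.2, -0.49]],
  ],
)

```text
clock: 2.72
tcp_pos: [0.4521, -0.2698, 0.1636]
orientation: [1.9, 2.502, -0.002]
contact_force: [-0.2, -0.7, 0.3]
grip_width: 0.0848
gripper_force: 0.0
```

Run:
```python
from h import *
go([.456,-.26,.16],16.5)
o=get_obs();f=shot('wrist','w1')
print('proj',proj(f,[.456,-.26,.076],o))
for t in['pull_pin','pull_pin_knob','pin_block','plain_pin_center']:
    for d in viewer.trace(f,t)[:2]:
        m=d['pixels'].astype(np.uint8);c,sz,a=cv2.minAreaRect(np.argwhere(m)[:,::-1].astype(np.float32))
        print(t,round(d['score'],2),np.round(d['rect']),np.round(c),np.round(sz),a)
```

```text
clock 2.72 tcp [ 0.45211323 -0.26978472  0.16359378] az 15.59 tool z [-4.e-04 -9.e-04 -1.e+00] F [-0.2 -0.7  0.3]
shift [0.0419 0.0319 0.0179] turn -0.0101
proj [330.16081572 216.28939643]
pull_pin 0.69 [319. 192. 350. 232.] [335. 210.] [39. 28.] 72.89727020263672
pull_pin_knob 0.73 [320. 192. 349. 228.] [334. 210.] [38. 29.] 90.0
pin_block 0.92 [308. 169. 363. 298.] [334. 234.] [131.  55.] 90.0
pin_block 0.81 [400.  32. 449. 137.] [423.  84.] [ 46. 104.] 1.9091525077819824
plain_pin_center 0.85 [330. 265. 343. 295.] [333. 280.] [29. 14.] 85.2363510131836
```

View pics/w1.png

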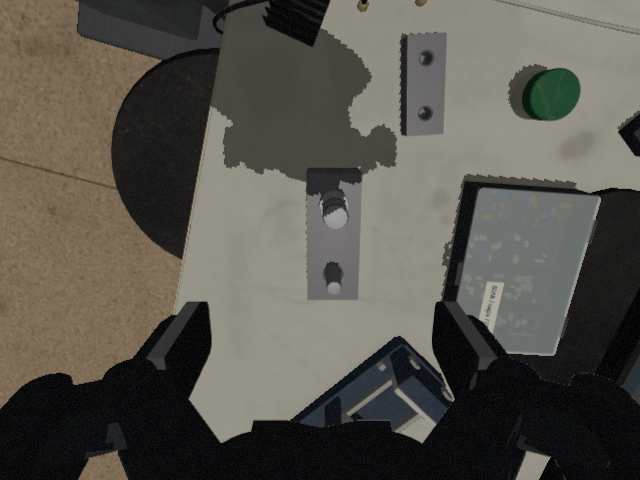

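The larger block spans about (308-363, 169-298). The knob's top disc is near (337,217) and the plain pin's top near (334,288). The fingers close along image x, where both sides of the knob are free. I'll check clearance to the blue box (400,340) and the grey box edge (447,265).

Run:
```python
from h import *
o=get_obs();f=shot('wrist')
for z in(0,.05,.1):
  for u in[(400,340),(447,265),(462,182),(290,420)]: print(z,u,atz(f,*u,z,o).round(3))
print('knob top',atz(f,337,217,.076,o).round(4),'plain top',atz(f,334,288,.064,o).round(4))
d=viewer.trace(f,'pin_block')[0]['rect'];print('blk top corners',[atz(f,u,v,.034,o).round(4) for u in(307,361)for v in(169,299)])
# disc check
g=cv2.cvtColor(f['pixels'],cv2.COLOR_RGB2GRAY)[185:240,310:365];cv2.imwrite('pics/k.png',cv2.resize(g,None,fx=10,fy=10,interpolation=2))
```

```text
0 (400, 340) [ 0.567 -0.381  0.   ]
0 (447, 265) [ 0.583 -0.293  0.   ]
0 (462, 182) [ 0.567 -0.216  0.   ]
0 (290, 420) [ 0.486 -0.508 -0.   ]
0.05 (400, 340) [ 0.547 -0.353  0.05 ]
0.05 (447, 265) [ 0.56  -0.278  0.05 ]
0.05 (462, 182) [ 0.547 -0.212  0.05 ]
0.05 (290, 420) [ 0.478 -0.461  0.05 ]
0.1 (400, 340) [ 0.527 -0.326  0.1  ]
0.1 (447, 265) [ 0.538 -0.263  0.1  ]
0.1 (462, 182) [ 0.526 -0.209  0.1  ]
0.1 (290, 420) [ 0.47  -0.414  0.1  ]
knob top [ 0.4614 -0.2576  0.076 ] plain top [ 0.4767 -0.3158  0.064 ]
blk top corners [array([ 0.4325, -0.2371,  0.034 ]), array([ 0.4621, -0.3458,  0.034 ]), array([ 0.4732, -0.2255,  0.034 ]), array([ 0.5073, -0.333 ,  0.034 ])]
```

View pics/k.png

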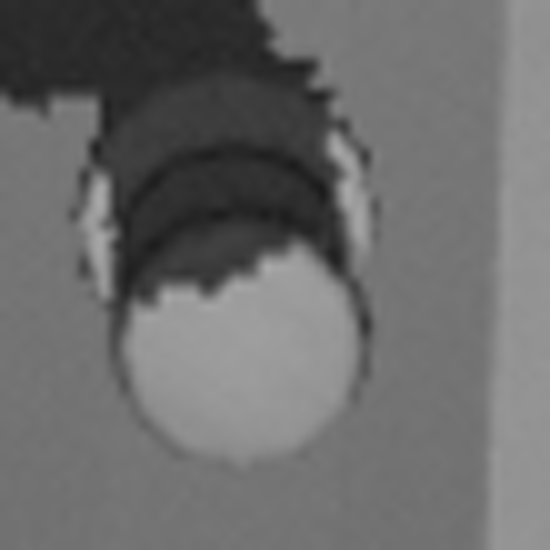

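```bash
python3 -c "
from h import *
go([.460,-.258,.045],16.4)"
```

```text
clock 3.07 tcp [ 0.45297054 -0.2677329   0.16372981] az 15.96 tool z [ 1.e-04 -3.e-04 -1.e+00] F [ 0.8  0.  -0.9]
shift [0.0373 0.0471 0.5936] turn -0.0049
```

>>> play_rows(
  commands=[
    [[-1, 0.037, 0.047, 0.1, -0.005], [-1, 0.037, 0.047, 0.2, -0.005], [-1, 0.037, 0.047, 0.3, -0.005], [-1, 0.037, 0.047, 0.4, -0.005], [-1, 0.037, 0.047, 0.5, -0.005], [-1, 0.037, 0.047, 0.594, -0.005], [-1, 0.037, 0.047, 0.594, -0.005], [-1, 0.037, 0.047, 0.594, -0.005]],
  ],
)

```text
clock: 3.73
tcp_pos: [0.4596, -0.2572, 0.0444]
orientation: [-1.879, -2.515, 0.0]
contact_force: [0.1, -0.7, 0.3]
grip_width: 0.0856
gripper_force: 0.0
```

>>> play_rows(
  commands=[
    [[0, 0, 0, 0, 0], [0.6, 0, 0, 0, 0], [1, 0, 0, 0, 0], [1, 0, 0, 0, 0], [1, 0, 0, 0, 0], [1, 0, 0, 0, 0], [1, 0, 0, 0, 0], [1, 0, 0, 0, 0], [1, 0, 0, 0, 0], [1, 0, 0, 0, 0], [1, 0, 0, 0, 0], [1, 0, 0, 0, 0]],
  ],
  grip_force=60,
)

```text
clock: 4.73
tcp_pos: [0.4604, -0.258, 0.0455]
orientation: [1.88, 2.516, -0.001]
contact_force: [-0.5, 0.7, 6.2]
grip_width: 0.0126
gripper_force: 58.6
```

```bash
python3 -c "
from h import *
go([.460,-.258,.145],16.4)"
```

```text
clock 4.73 tcp [ 0.46037971 -0.25796389  0.04546267] az 16.48 tool z [ 5.e-04 -8.e-04 -1.e+00] F [-0.5  0.7  6.2]
shift [-1.000e-04 -1.800e-03 -4.977e-01] turn 0.0009
```

Run:
```python
from h import *
f=shot('wrist');cv2.imwrite('pics/w2.png',cv2.resize(f['pixels'][150:450,170:470,::-1],None,fx=2,fy=2,interpolation=2))
```

```text
(no output)
```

View pics/w2.png

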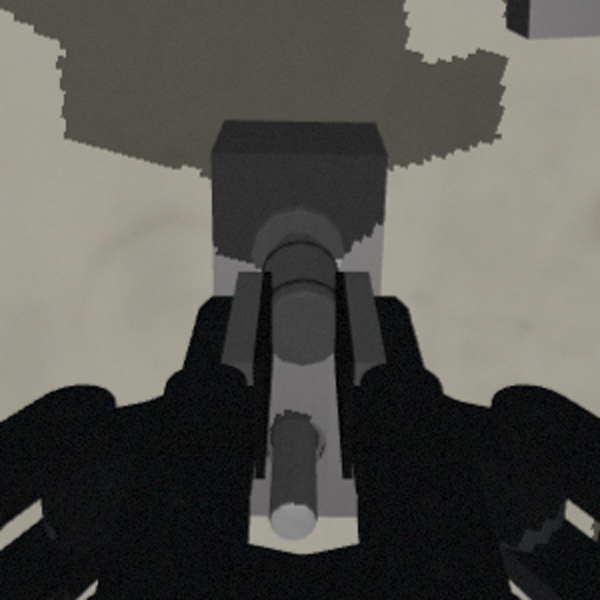

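The pads hold the knob's sides (crop (305,330)); the shoulder is still on the block and the plain pin is untouched. The pin is standing upright, so I'm lifting it.

>>> play_rows(
  commands=[
    [[1, 0, 0, -0.05, 0], [1, 0, 0, -0.12, 0], [1, 0, 0, -0.2, 0], [1, 0, 0, -0.3, 0], [1, 0, 0, -0.4, 0], [1, 0, 0, -0.5, 0], [1, 0, 0, -0.5, 0], [1, 0, 0, -0.5, 0]],
  ],
  grip_force=90,
)

```text
clock: 5.45
tcp_pos: [0.4608, -0.2578, 0.1461]
orientation: [1.878, 2.515, 0.0]
contact_force: [0.7, 0.4, -0.9]
grip_width: 0.0109
gripper_force: 88.2
```

Run:
```python
from h import *
go([.44,0.0,.16],-9.5)
o=get_obs();f=shot('wrist');print(o['grip_width'],o['gripper_force'])
M=R.from_rotvec(o['orientation']).as_matrix()
P=lambda v:proj(f,np.array(o['tcp_pos'])+M@np.array(v),o).round(1)
print('expected knob top ctr',P([0,0,-.031]),'foot',P([0,0,.036]),'shoulder',P([0,0,.011]))
for t in['pull_pin','pull_pin_foot']:
    for d in viewer.trace(f,t)[:1]: print(t,round(d['score'],2),d['rect'])
cv2.imwrite('pics/w3.png',cv2.resize(f['pixels'][150:450,170:470,::-1],None,fx=2,fy=2,interpolation=2))
```

```text
clock 5.45 tcp [ 0.46079591 -0.25782916  0.14612888] az 16.49 tool z [ 0.0022 -0.0014 -1.    ] F [ 0.7  0.4 -0.9]
shift [ 1.2655  0.2664 -0.0714] turn 0.2888
0.010895659273194743 88.2226824760437
expected knob top ctr [321.  310.5] foot [321.  253.4] shoulder [321.  270.3]
pull_pin 0.98 [294.9, 250.2, 345.3, 335.5]
pull_pin_foot 0.73 [295.3, 252.1, 343.7, 332.8]
```

View pics/w3.png

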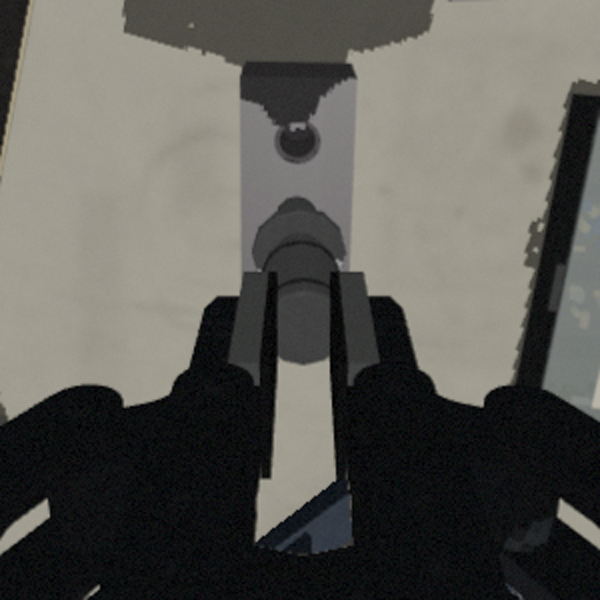

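The pin is out. The empty hole shows at crop (297,140), the shoulder at (299,240) and the foot at about (297,206). It leans roughly 2° about the tool axis. Carrying it to the fixture.

>>> play_rows(
  commands=[
    [[1, 0.15, 0.04, -0.05, 0.05], [1, 0.3, 0.08, -0.07, 0.1], [1, 0.45, 0.12, -0.07, 0.15], [1, 0.6, 0.16, -0.07, 0.2], [1, 0.75, 0.2, -0.07, 0.25], [1, 0.9, 0.23, -0.07, 0.289], [1, 1, 0.25, -0.07, 0.289], [1, 1, 0.25, -0.07, 0.289], [1, 1, 0.25, -0.07, 0.289]],
  ],
)

```text
clock: 6.35
tcp_pos: [0.4506, -0.0504, 0.1581]
orientation: [-2.394, -2.033, 0.002]
contact_force: [-0.3, 0.2, -1.1]
grip_width: 0.0108
gripper_force: 88.2
```

```bash
python3 -c "
from h import *
go([.503,.050,.15],-9.5)"
```

```text
clock 6.35 tcp [ 0.45061039 -0.0504441   0.15807254] az -9.32 tool z [-1.6e-03  2.0e-04 -1.0e+00] F [-0.3  0.2 -1.1]
shift [0.538  0.1772 0.0401] turn 0.002
```

>>> play_rows(
  commands=[
    [[1, 0.15, 0.06, 0.04, 0], [1, 0.3, 0.12, 0.04, 0], [1, 0.45, 0.17, 0.04, 0], [1, 0.54, 0.177, 0.04, 0], [1, 0.54, 0.177, 0.04, 0], [1, 0.54, 0.177, 0.04, 0]],
  ],
)

```text
clock: 6.85
tcp_pos: [0.5039, 0.0487, 0.15]
orientation: [-2.397, -2.03, 0.002]
contact_force: [0.4, -1.0, -1.6]
grip_width: 0.0111
gripper_force: 88.3
```

Run:
```python
from h import *
go([.509,.075,.12],-9.5)
o=get_obs();f=shot('wrist','w4')
print('bore expected px',proj(f,[.509,.075,.0415],o))
for t in['pull_pin','bore','fixture','pointer']:
    for d in viewer.trace(f,t)[:1]:
        c,sz,a=cv2.minAreaRect(np.argwhere(d['pixels'])[:,::-1].astype(np.float32));print(t,round(d['score'],2),np.round(d['rect']),np.round(c),np.round(sz),a)
```

```text
clock 6.85 tcp [0.5039489  0.04869614 0.14996327] az -9.47 tool z [-1.6e-03 -1.0e-04 -1.0e+00] F [ 0.4 -1.  -1.6]
shift [0.1339 0.0035 0.1498] turn 0.0003
bore expected px [322.34142825 185.03755566]
pull_pin 0.59 [297. 250. 345. 331.] [320. 290.] [81. 45.] 90.0
bore 0.7 [293. 122. 366. 211.] [329. 168.] [85. 72.] 90.0
pointer 0.95 [292. 125. 365. 209.] [329. 168.] [72. 85.] 0.0
```

View pics/w4.png

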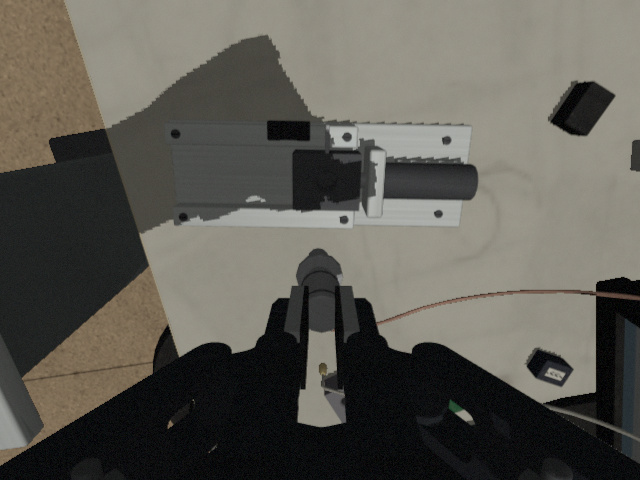

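The fixture is well aligned (tilt about 0.6°), with its edges running (165,122) to (470,125). The slide is at (293-360,150-210), the bore near (327,180), the marker clip centred at about (289,130), and the held pin's foot at about (318,252). I'll brighten a crop to refine these.

Run:
```python
import cv2,numpy as np
g=cv2.imread('pics/w4.png',0)[105:275,250:400].astype(float)
g=np.clip((g/140),0,1)**.45*255
c=cv2.resize(g.astype(np.uint8),None,fx=3.5,fy=3.5,interpolation=2)
for k in range(0,150,10): cv2.line(c,(int(k*3.5),0),(int(k*3.5),6 if k%50 else 14),255,1)
for k in range(0,170,10): cv2.line(c,(0,int(k*3.5)),(6 if (k+5)%50 else 14,int(k*3.5)),255,1)
cv2.imwrite('pics/w4c.png',c)
```

```text
(no output)
```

View pics/w4c.png

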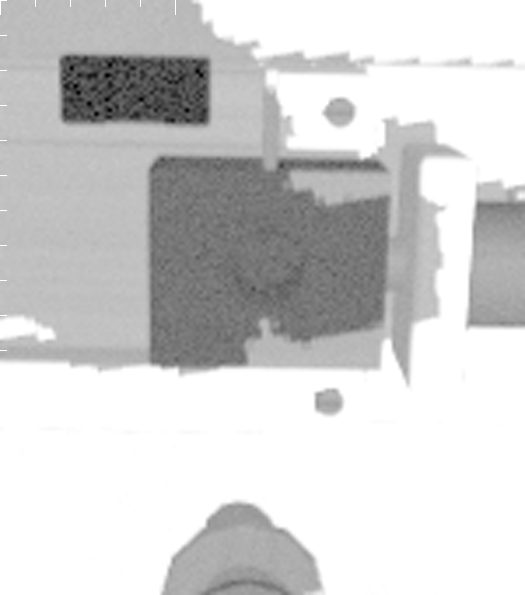

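Run:
```python
from h import *
o=get_obs();f=shot('wrist')
M=R.from_rotvec(o['orientation']).as_matrix();t=np.array(o['tcp_pos'])
b=atz(f,326.9,180.2,.0415,o);m=atz(f,288.7,130.7,.034,o);pt=atz(f,327.2,128,.0415,o)
foot=atz(f,318.6,257,t[2]-.0365,o);kt=atz(f,322.5,315,t[2]+.0305,o)
print('bore',b,'marker',m,'pointer',pt)
print('foot tool',M.T@(foot-t),'knobtop tool',M.T@(kt-t))
a=np.radians(-10);ex=np.array([np.cos(a),np.sin(a),0])
print('travel',(pt-m)@ex,(b-m)@ex)
for n,(u,v) in dict(tl=(150,168),tr=(389,168),bl=(150,367)).items(): print(n,atz(f,250+u/3.5,105+v/3.5,.0415,o).round(4))
for z in(.0415,.034): print(z,proj(f,b[:2].tolist()+[z],o))
tgt=b-(foot-t);tgt[2]=.085;print(tgt);go(tgt,-10)
```

```text
bore [0.51287958 0.07635273 0.0415    ] marker [0.49134551 0.11538751 0.034     ] pointer [0.51915261 0.1128184  0.0415    ]
foot tool [-0.00234443 -0.00156993  0.03650286] knobtop tool [-0.00228088  0.00044172 -0.03049806]
travel 0.027830761784765397 0.027985232665241354
tl [0.492  0.0999 0.0415]
tr [0.5404 0.0916 0.0415]
bl [0.484  0.0586 0.0415]
0.0415 [326.9 180.2]
0.034 [326.75809477 178.55273329]
[0.5148409  0.07843188 0.085     ]
clock 7.15 tcp [0.5038629  0.04761925 0.1507148 ] az -9.63 tool z [-2.e-04 -7.e-04 -1.e+00] F [ 0.1  0.6 -0.8]
shift [0.1613 0.0284 0.3285] turn 0.0041
```

>>> play_rows(
  commands=[
    [[1, 0.08, 0.014, 0.05, 0.004], [1, 0.158, 0.028, 0.12, 0.004], [1, 0.158, 0.028, 0.2, 0.004], [1, 0.158, 0.028, 0.27, 0.004], [1, 0.158, 0.028, 0.32, 0.004], [1, 0.158, 0.028, 0.3285, 0.004], [1, 0.158, 0.028, 0.3285, 0.004], [1, 0.158, 0.028, 0.3285, 0.004]],
  ],
)

```text
clock: 7.82
tcp_pos: [0.5152, 0.0791, 0.0857]
orientation: [2.405, 2.021, 0.001]
contact_force: [0.4, 0.2, -0.5]
grip_width: 0.0105
gripper_force: 88.3
```

Run:
```python
from h import *
go([.5144,.0778,.070],-9.8)
o=get_obs();f=shot('wrist')
a=f['pixels'][190:290,270:390,::-1].astype(float);a=np.clip(a/140,0,1)**.5*255
cv2.imwrite('pics/w5.png',cv2.resize(a.astype(np.uint8),None,fx=5,fy=5,interpolation=2))
print('bore px',proj(f,[.5125,.0758,.0415],o))
```

```text
clock 7.82 tcp [0.51522485 0.07906513 0.08567646] az -9.91 tool z [ 8.e-04 -0.e+00 -1.e+00] F [ 0.4  0.2 -0.5]
shift [-0.007  -0.003   0.0784] turn -0.0012
bore px [317.70844837 254.53635475]
```

View pics/w5.png

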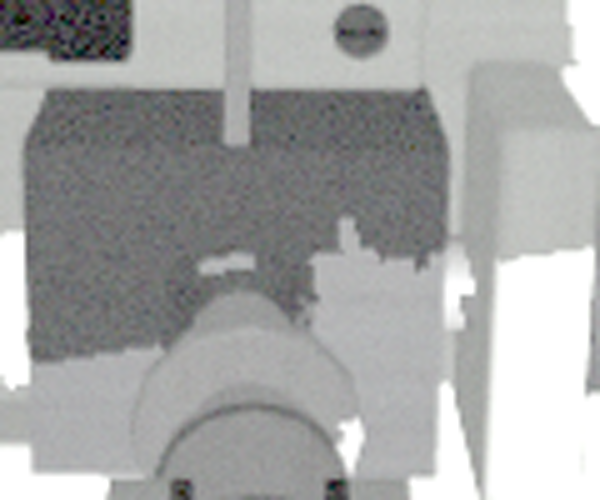

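Slide top spans crop x 27–447 and y 145–472, so the bore centre is about (235,306). The foot is at about (242,339), or about (242,316) once dropped to the slide top. That means roughly +1 mm in tool x and −0.8 mm in tool y. Descending gently.

>>> play_rows(
  commands=[
    [[1, 0.005, -0.004, 0, 0], [1, 0.005, -0.004, 0.02, 0], [1, 0.005, -0.004, 0.04, 0], [1, 0.005, -0.004, 0.06, 0], [1, 0.005, -0.004, 0.075, 0], [1, 0.005, -0.004, 0.075, 0]],
  ],
)

```text
clock: 8.37
tcp_pos: [0.5136, 0.0802, 0.0692]
orientation: [-2.404, -2.022, 0.002]
contact_force: [-0.7, -0.6, -0.7]
grip_width: 0.0106
gripper_force: 88.2
```

No contact force with the foot about 9 mm below the slide top, so it's in the bore. Continuing.

>>> play_rows(
  commands=[
    [[1, 0, 0, 0.02, 0], [1, 0, 0, 0.04, 0], [1, 0, 0, 0.055, 0], [1, 0, 0, 0.065, 0], [1, 0, 0, 0.07, 0], [1, 0, 0, 0.07, 0]],
  ],
)

```text
clock: 8.87
tcp_pos: [0.514, 0.0804, 0.0558]
orientation: [-2.404, -2.022, 0.001]
contact_force: [-0.2, -1.3, -1.2]
grip_width: 0.0106
gripper_force: 88.2
```

>>> play_rows(
  commands=[
    [[1, 0, 0, 0.005, 0], [1, 0, 0, 0.01, 0], [1, 0, 0, 0.014, 0], [1, 0, 0, 0.018, 0], [1, 0, 0, 0.018, 0], [1, 0, 0, 0.018, 0]],
  ],
)

```text
clock: 9.37
tcp_pos: [0.5144, 0.0806, 0.0531]
orientation: [2.404, 2.022, 0.0]
contact_force: [-1.8, -0.7, 5.0]
grip_width: 0.0109
gripper_force: 89.5
```

>>> play_rows(
  commands=[
    [[1, 0, 0, 0.003, 0], [1, 0, 0, 0.006, 0], [1, 0, 0, 0.006, 0], [1, 0, 0, 0.006, 0]],
  ],
)

```text
clock: 9.7
tcp_pos: [0.5148, 0.0808, 0.0529]
orientation: [2.403, 2.021, 0.001]
contact_force: [-5.8, -2.2, 15.4]
grip_width: 0.0104
gripper_force: 91.4
```

Seated: contact at TCP z 0.053, as predicted, with a 15 N press. Now pulling towards fixture −x (tool −y).

>>> play_rows(
  commands=[
    [[1, 0, -0.01, 0, 0], [1, 0, -0.025, 0, 0], [1, 0, -0.04, 0, 0], [1, 0, -0.055, 0, 0], [1, 0, -0.07, 0, 0], [1, 0, -0.085, 0, 0], [1, 0, -0.1, 0, 0], [1, 0, -0.115, 0, 0], [1, 0, -0.125, 0, 0], [1, 0, -0.13, 0, 0], [1, 0, -0.13, 0, 0], [1, 0, -0.13, 0, 0]],
  ],
  grip_force=110,
)

```text
clock: 10.7
tcp_pos: [0.4933, 0.0848, 0.0532]
orientation: [2.402, 2.018, 0.011]
contact_force: [6.5, -2.5, 4.3]
grip_width: 0.009
gripper_force: 108.3
```

Run:
```python
from h import *
go([.5144,.0778,.053],-9.8)
o=get_obs();f=shot('wrist');print(o['grip_width'],o['gripper_force'])
a=f['pixels'][140:340,220:420,::-1].astype(float);a=np.clip(a/140,0,1)**.5*255
cv2.imwrite('pics/w6.png',cv2.resize(a.astype(np.uint8),None,fx=3,fy=3,interpolation=2))
```

```text
clock 10.7 tcp [0.49325716 0.08477124 0.05317212] az -9.93 tool z [ 0.0084  0.001  -1.    ] F [ 6.5 -2.5  4.3]
shift [-0.0161  0.1101  0.0017] turn -0.0015
0.00904530526872693 108.34598422050476
```

View pics/w6.png

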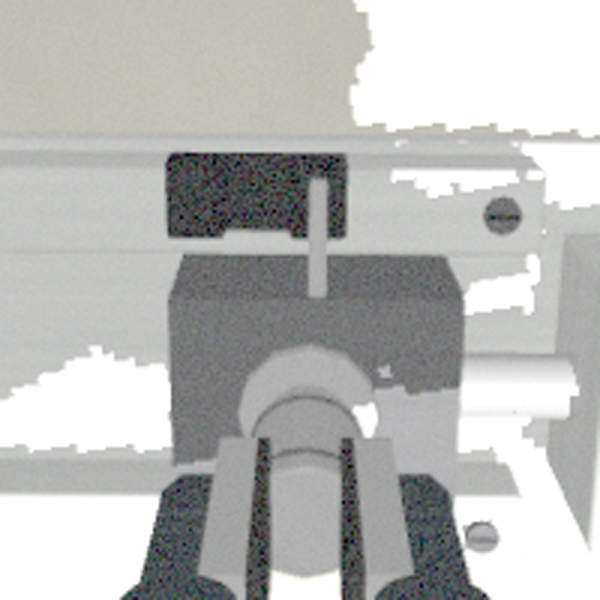

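Crop reading: the marker spans x 167–347 (centre about 257) and the pointer is at x≈318. At about 5.9 px/mm that leaves roughly 10 mm to pull, with the shoulder flat on the slide.

>>> play_rows(
  commands=[
    [[1, 0, -0.01, 0.003, 0], [1, 0, -0.02, 0.006, 0], [1, 0, -0.03, 0.006, 0], [1, 0, -0.04, 0.006, 0], [1, 0, -0.05, 0.006, 0], [1, 0, -0.05, 0.006, 0], [1, 0, -0.05, 0.006, 0], [1, 0, -0.05, 0.006, 0]],
  ],
)

```text
clock: 11.42
tcp_pos: [0.485, 0.0866, 0.0531]
orientation: [2.401, 2.016, 0.015]
contact_force: [7.6, -4.2, 12.2]
grip_width: 0.0096
gripper_force: 110.1
```

Run:
```python
from h import *
go([.5144,.0778,.053],-9.8)
f=shot('wrist','w7');g=f['pixels'].max(2).astype(int)
sub=g[184:244,262:352]
# coarse text map (2 px cells) around marker: D dark, . mid, # bright
s=cv2.resize(sub.astype(np.uint8),(90,60))
for i in range(0,60,2): print(184+i,''.join('@' if v<22 else 'o' if v<45 else '-' if v<75 else ' ' for v in s[i:i+2].mean(0)))
```

```text
clock 11.42 tcp [0.48499272 0.08657388 0.05305042] az -9.95 tool z [ 0.0113  0.0011 -0.9999] F [ 7.6 -4.2 12.2]
shift [-0.0178  0.1524  0.0019] turn -0.0017
184             -                                             -                               
186                                                 -    --    -        -    -     - -        
188                                                                                           
190                               ------------------------------------------------------      
192 ------------------------------o@@@@@@@@@@@@@@@@@@@@@@@@@@@@@@@@@@@@@@@@@@@@@@@@@@@@@@@@@@o
194 ------------------------------@@@@@@@@@@@@@@@@@@@@@@@@@@@@@@@@@@@@@@@@@@@@@@@@@@@@@@@@@ooo
196                              -@@@@@@@@@@@@@@@@@@@@@@@@@@@@@@@@@@@@@@@@@@@@@@@@@@@@@@@@@o-o
198                              -@@@@@@@@@@@@@@@@@@@@@@@@@@@@@@@@@o@@@@@@@@@@@@@@@@@@@@@@@o-o
200                              -@@@@@@@@@@@@@@@@@@@@@@@@@@@@@@@o-----@@@@@@@@@@@@@@@@@@@@o-o
202                              -@@@@@@@@@@@@@@@@@@@@@@@@@@@@@@o------o@@@@@@@@@@@@@@@@
[... 1206 characters left out ...]
oooooo------ooooooooooooooooooooooo
230                  oooooooooo@ooooooooooooooooooooooooooooooooo------ooooooo@ooooooooooooooo
232                 -oooooooooooooooooooooooooooooooooooooooooooo------ooooooooooooooooooooooo
234                -ooooooooooooooooooooooooooooooooooooooooooooo------oooo@oooooooooooooooooo
236                oooooooooooooooooooooooooooooooooooooooooooooo------ooooooooooooooooooooooo
238               -oooooooooooooooooooooooooooooooooo@ooooooooooo------ooooooooooooooooooooooo
240               oooooooooooooooooooooooooooooooooooooooooooooooooooooooooooooooooooooooooooo
242               oooooooooooooooooooooooooooooooooooooooooooooooooooooooooooooooooooooooooooo
```

The pointer (col ≈326) is about 2.5 px (1.2 mm) short of the notch centre (cols 313–335). A small nudge, then let it settle.

>>> play_rows(
  commands=[
    [[1, 0, -0.004, 0.001, 0], [1, 0, -0.007, 0.001, 0], [1, 0, -0.007, 0.001, 0], [1, 0, -0.007, 0.001, 0], [1, 0, -0.007, 0.001, 0], [1, 0, -0.007, 0.001, 0], [1, 0, -0.007, 0.001, 0], [1, 0, -0.007, 0.001, 0], [1, 0, -0.007, 0.001, 0], [1, 0, -0.007, 0.001, 0]],
  ],
)

```text
clock: 12.3
tcp_pos: [0.4841, 0.0868, 0.053]
orientation: [2.401, 2.016, 0.016]
contact_force: [8.1, -5.1, 12.3]
grip_width: 0.0093
gripper_force: 110.3
```

Run:
```python
from h import *
go([.5144,.0778,.053],-9.8)
f=shot('wrist');g=f['pixels'].max(2).astype(int)
def rows(a,b): print(a,''.join('@' if v<22 else 'o' if v<45 else '-' if v<75 else ' ' for v in g[a:b,262:372].mean(0)))
for a in range(198,330,6): rows(a,a+2)
rows(218,220)
```

```text
clock 12.3 tcp [0.48410052 0.08676778 0.05302568] az -9.96 tool z [ 0.0121  0.0012 -0.9999] F [ 8.1 -5.1 12.3]
shift [-0.018   0.157   0.0019] turn -0.0018
198                                o@@@@@@@@@@@@@@@@@@@@@@@@@@@@@@@o@@@@@@@@@@@@@@@@@@@@@o------                  
204                                o@@@@@@@@@@@@@@@@@@@@@@@@@@@@o------o@@@@@@@@@@@@@@@@@@@@@@oo-                 
210                                -@@@@@@@@@@@@@@@@@@@@@@@@@@@@o------o@@@@@@@@@@@@@@@@@@@@@@@o                  
216                                -@@@@@@@@@@@@@@@@@@@@ooooooooo------oo@oo@@@@@@@@@@@@@@@@@@@-                  
222                                                              ------                                           
228                  -ooooooooooooooooooooooooooooooooo@ooooooooo------ooooooooooooooooooooooooooooooooooooooooo- 
234                -ooooooo@oooooooooooooooo@oooooooooooooooooooo------ooooooooooooooooooooooooooooooooooooooooooo
240               oooooooooooooooooooooooooooooooooooooooooooooooooooooooooooooooooooooooooooooooooooooooooooooooo
246               oooooo
[... 982 characters left out ...]
-----------  - --  -  - ----
300 ---------------oo@@@@@@@@@@@o-------------o@@@@o------------------------@@@@oo-------------@@@@@@@@@@@@oo-----
306            -@@@@@@@@@@@@@@@o--------------@@@@@o------------------------@@@@@o--------------@@@@@@oo@@@@@@@@o 
312           @@@@@@@@@@@@@@@@o--------------o@@@@@@-----------------------o@@@@@@o--------------@@@@@@@@@@@@@@@@-
318         -@@@@@@@@@@@@@@@@o---------------@@@@@@@-----------------------o@@@@@@o---------------@@@@@@@@@@@@@@@@
324        @@@@@@@@@@@@@@@@@o---------------o@@@@@@o-----------------------o@@@@@@oo---------------o@@@@@@@@@@@@@@
218                                -o@@@@@@@@@@@@@@@@@o-         -------    -@@@@@@@@@@@@@@@@@@-
```

The pointer is now centred in the notch (gap cols 316–337, pointer about 326). The pin is pressed at seat height with 12 N and the grip is firm. Handing in.

```bash
python3 -c "
from bench import r
print(r.hand_in())"
```

```text
the job is handed in; nothing more can be done
None
```

The job is handed in: the pull pin is seated in the slide's bore and still gripped, with the pointer held centred in the marker gap at about 12 s on the clock; the hand-in call returned no verdict.

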